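# Close a denture flask in the bar clamp

### The job

The denture flask on the bar clamp's base is still slightly open at the joint between its two halves. Slide the clamp's arm gently down the bar until its foot meets the flask and the arm tilts and binds on the bar, then turn the T-handle clockwise to screw the flask fully shut, and a quarter to half a turn more so that it stays firmly clamped without being overtightened. Leave the flask where it stands and the things around it undisturbed.

Things in the scene. Friction and masses are not known exactly. Their poses are not given: they have to be found in the camera images.
- clamp: Bar clamp fixed to the worktop: grey base plate 200 x 116 mm, its top 14 mm above the worktop; upright ribbed steel bar, 22 (x) x 10 mm, top at 182 mm; grey arm sliding on it that reaches 82 mm out to a vertical screw with a T-handle on top and a round foot below. Origin: on the screw's line at worktop height; x horizontal, from the screw to the bar; z up.
- push_spot (a point): Flat top of the sliding arm, 26 mm from the bar's middle towards the screw; x as the clamp's. Arm 18 mm wide, 24 deep; its eye round the bar 40 x 30 x 60, level tops. 2 to 8 N straight down slides it (it stays where left); 45 mm or more from the bar it tends to tip and jam. Foot on flask, it tips nose-up, sinking 4 to 6 mm here, then binds: 8 to 12 N pushed slowly (1 cm/s) is right; over 15 N or a brisk bump overloads the flask.
- tbar (a point): Middle of the T-handle's cross bar, on the screw's axis: round steel bar 14 mm thick, 70 mm long, 38 mm above the arm's flat top when the screw is back, on a 12 mm screw with a 19 mm collar 18 to 26 mm below. y lies along the cross bar, z up the screw. Can be pinched across from above. It sinks 6 mm a turn.
- spindle (a joint): How far the screw is run down, in m: 0 fully back, at most 0.0086; 0.00095 a rad of the T-handle, which runs it down when turned clockwise seen from above. Turning takes 0.1 to 0.2 N m; it stays where left. With the arm bound on the flask, the first rad or so takes up slack, then the flask closes by 0.95 mm a rad; once shut, the force on it grows by about 16 N a rad.
- handle: The T-handle; origin on the screw's axis, 68 mm below the cross bar, y along the cross bar, z up the screw.
- jaw (a joint): Tilt of the arm on the bar in rad: -0.04 hanging nose-down, 0 level, +0.04 and over nose-up and bound.
- foot: Round steel foot 27 mm across at the lower end of the screw, with stiff disc springs behind it; origin on the screw's axis 33 mm above the foot's face (the face is 101 mm below the cross bar).
- cover_top (a point): Top of the round pad (38 mm across, 3 mm high) in the middle of the flask's upper half, where the foot presses; 68 mm above the worktop when the flask is shut.
- cover (a joint): Opening left between the flask's two halves in m: 0 shut, metal to metal; 0.002 to 0.003 at the start. The upper half sits tight on its guide pins: it takes about 30 N to press it down.
- flask: Light-metal denture flask of two halves (lower 27 mm, upper 24 mm high, oval 72 x 92 mm, a guide-pin lug at either end, 118 mm overall), standing loose on the base plate under the screw, across the clamp (its long side along y); origin in the middle of its underside.
- spatula: Bystander: slim metal spatula 173 mm long, lying.
- dish: Bystander: small thick glass dish, 32 mm across, 22 mm high.
- burs: Bystander: pale block 34 x 62 mm with small burs standing in it, 34 mm high.
- bowl: Bystander: round mixing bowl, 122 mm across, 70 mm high.
- cup: Bystander: tumbler, 81 mm across, 112 mm high.

How it is judged:
By the outcome, as a careful person would: the job done as asked, in the order asked, and still so for the second after the job is handed in, with the robot touching nothing.
It also fails if it takes over 62 s, if anything falls off the work surface, if the arm or the gripper's body presses on something with over 40 N, if the wrist force passes 120 N, or if a joint passes its speed limit or range.

### The arm

A 7-joint arm with a two-finger parallel gripper is mounted at the origin on a cart in front of the work surface, level with it; the furniture and walls round the work are solid. World frame = base frame: x ahead of the robot, y to its left, z up, the work surface at z = 0. Lengths are in m, angles in rad, forces in N, time in s.
With the tool pointing down it reaches from about 0.4 to 0.875 m from the base axis. Payload 19.3 kg.
Tool frame: the origin (TCP) lies midway between the tips of the shut fingers; the grasp point (between the pads) lies 19 mm behind it (grip_point_offset is the distance from the TCP to the grasp point, in m); z points along the fingers, x is the direction in which the jaws open and shut, and the axes are right-handed (so a half turn about z gives the same grasp; the last joint's range is limited). The gripper opens to 85 mm and grips with 20 to 120 N. Pads are 22 mm wide; open, the fingers measure 114 mm over their backs; the gripper's body (76 mm by 85 mm) begins 54 mm behind the grasp point. The pads swing forward as they close: fully open they stand 13 mm farther back than shut.
Start: joints at [-1.333, 0.521, -0.036, 1.599, 0.021, 1.021, -0.113], TCP at [0.189, 0.596, 0.231] pointing down, gripper open.
Joint ranges: [-2.91, 2.91], [-0.3, 2.13], [-1.5, 1.42], [0.17, 2.43], [-1.26, 4.41], [0.16, 1.93], [-2.52, 2.52]. Speed limits (rad/s): [1.89, 1.89, 2.39, 2.39, 3.01, 3.01, 3.01].

### API

Orientations are given as a 3x3 rotation matrix whose columns are the frame's x, y, z axes.
In Python, from station import read_state, read_camera, calibration, job_done, grip_point_offset gives the robot as it stands. The module is installed in compiled form; this text tells all that it offers.
- The arm moves only by the tool arm_command, never from a script. Its argument "plan" is one flat list of numbers, 7 for each row, row after row: the turn, a rotation vector about the tool's x, y, z scaled (see below), then the shift along the tool's x, y, z scaled (see below), then the opening, from -1 (shut) to 1 (fully open). A call has 1 to 20 rows; each row shifts and turns the commanded pose from where the row before left it, along the tool's axes as they then stand; what a row does not reach is not made up. The controller multiplies each number of a shift by 0.1 m and each number of a turn by 2 pi rad. A row lasts 1/10 s, in which the tool goes at most 50 mm and 8.59 degrees, less where a joint would pass 70% of its speed; a pose out of reach is approached as far as the arm can. A call with a number of a shift or a turn outside -1 to 1 is refused whole. A call with a gripper value outside its range is refused whole. The fingers move at their own pace and stop on an object; the grip force is fixed at half the most. Time passes only in rows, so rows that do not move let the fingers close. It gives the time, the measured TCP pose, the force and the opening at its end, in the units of the state.
- read_state(): the state, without advancing time (a new reading comes with each control period).
- read_camera(name): name is "side" or "top" or "wrist"; returns the picture (480x640x3 uint8, red, green, blue); there is no depth.
- calibration(name): a dict with "intrinsics" (3x3 intrinsics, pixels), "R" (3x3) and "t" (3): a world point X has camera coordinates R X + t. Camera axes: x right, y down, z forward; pixel columns grow to the right and rows downward; lengths in m; the calibration is good to about 2 mm. A picture is of the moment at which its call begins: read the wrist's pose just before it. calibration takes no time and is no camera call; for the wrist camera it gives the pose at the moment of the call.
- job_done(): hands the job in, once; it reports no verdict.
The state is a dict: "clock": time; "joint_pos": joint angles; "joint_velocities": joint speeds; "tau": joint torques, N m; "ee_pos": TCP position; "orientation": TCP orientation; "ft_force": force on the tool from outside, world axes, zero at the start; "wrist_torque": the same for the moment, N m; "grip_width": opening from 0.0 (shut) to 1.0 (fully open).
Only numpy, scipy, OpenCV 4.12 (cv2) and the standard library are available. Lean on these libraries where they do the work, as an engineer would, in place of code of your own. Each camera call takes 0.05 s, during which the arm holds its last target.

## Working session

There is one attempt and no reset: what is moved stays moved. The work goes in short steps, Python scripts to look and compute and a tool call to move; the robot and the scene stay as the last step left them, time stands still between calls to the robot, and variables do not carry over. Pictures are saved under pics/ and viewed, and the job is handed in when it is done.

Besides the shell and the picture viewer there is one more tool, called as name(argument=value, ...) on one line, values as JSON. arm_command: Moves the arm, as the interface text tells. Shifts and turns lie within -1 to 1; 1 stands for 0.1 m of shift or 2 pi rad of turn. Its arguments: {"type":"object","properties":{"plan":{"type":"array"}},"required":["plan"]}

```bash
mkdir -p pics; python3 - <<'E'
from station import *
import cv2,numpy as np
s=read_state()
for k,v in s.items(): print(k,np.round(v,4).tolist())
print(grip_point_offset() if callable(grip_point_offset) else grip_point_offset)
for n in ("side","top","wrist"):
    c=calibration(n); print(n,np.round(c["intrinsics"],1).tolist(),np.round(c["R"],4).tolist(),np.round(c["t"],4).tolist())
    cv2.imwrite(f"pics/{n}0.png",read_camera(n)[:,:,::-1])
E
```

```text
clock 0.0
joint_pos [-1.3332, 0.522, -0.0364, 1.6, 0.0212, 1.0211, -0.1128]
joint_velocities [0.0012, -0.0008, -0.0016, 0.0001, -0.0003, 0.0016, -0.0014]
tau [-0.0039, -92.7133, 1.9783, -36.9933, 0.0177, 0.0081, 0.0]
ee_pos [0.1893, 0.5953, 0.2307]
orientation [[0.3029, 0.953, -0.0003], [0.953, -0.3029, -0.0012], [-0.0012, 0.0001, -1.0]]
ft_force [0.0072, -0.8896, 0.2507]
wrist_torque [-0.065, -0.0071, 0.0104]
grip_width 0.9987
0.0187
side [[483.9, 0.0, 321.7], [0.0, 483.9, 238.4], [0.0, 0.0, 1.0]] [[0.8031, -0.5958, 0.01], [-0.3249, -0.4519, -0.8308], [0.4995, 0.6639, -0.5565]] [-0.3947, 0.3104, 0.6655]
top [[624.0, 0.0, 316.4], [0.0, 624.0, 235.7], [0.0, 0.0, 1.0]] [[0.0051, -1.0, 0.0006], [-0.9854, -0.0051, -0.1701], [0.1701, 0.0003, -0.9854]] [0.0911, 0.5412, 1.089]
wrist [[409.3, 0.0, 321.8], [0.0, 409.3, 243.3], [0.0, 0.0, 1.0]] [[0.3021, 0.9533, -0.0017], [0.9078, -0.2871, 0.3059], [0.2911, -0.0939, -0.9521]] [-0.6233, -0.0409, 0.3798]
```

View pics/side0.png

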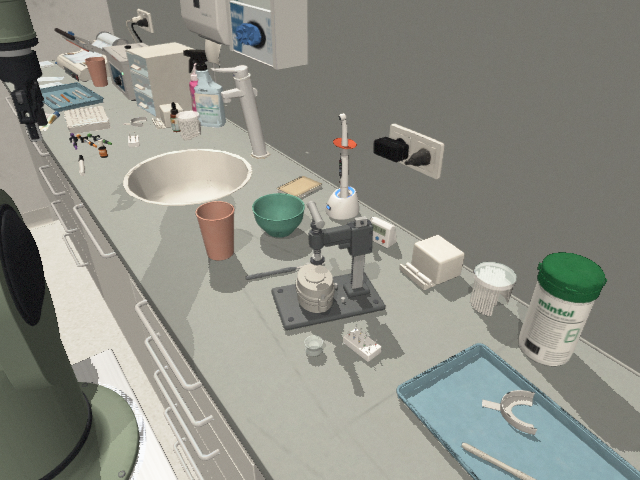

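View pics/top0.png

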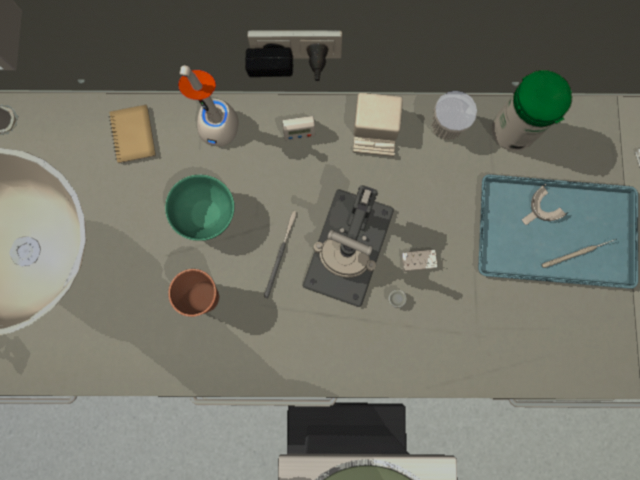

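View pics/wrist0.png

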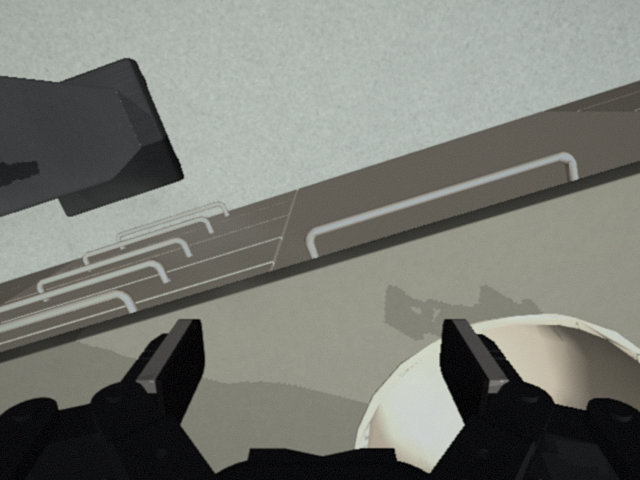

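```bash
python3 - <<'E'
import cv2
a=cv2.imread("pics/top0.png")[170:320,270:450]
cv2.imwrite("pics/top0z.png",cv2.resize(a,None,fx=4,fy=4,interpolation=cv2.INTER_CUBIC))
a=cv2.imread("pics/side0.png")[190:340,250:410]
cv2.imwrite("pics/side0z.png",cv2.resize(a,None,fx=4,fy=4,interpolation=cv2.INTER_CUBIC))
E
```

```text
(no output)
```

View pics/top0z.png

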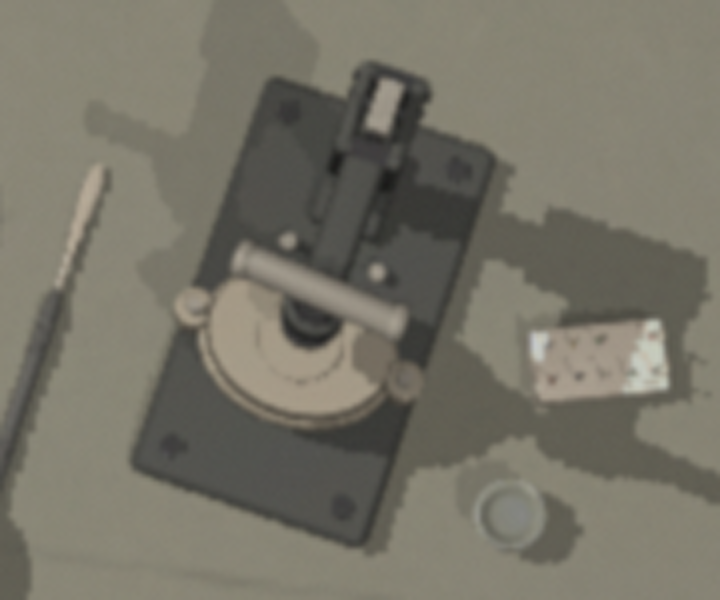

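View pics/side0z.png

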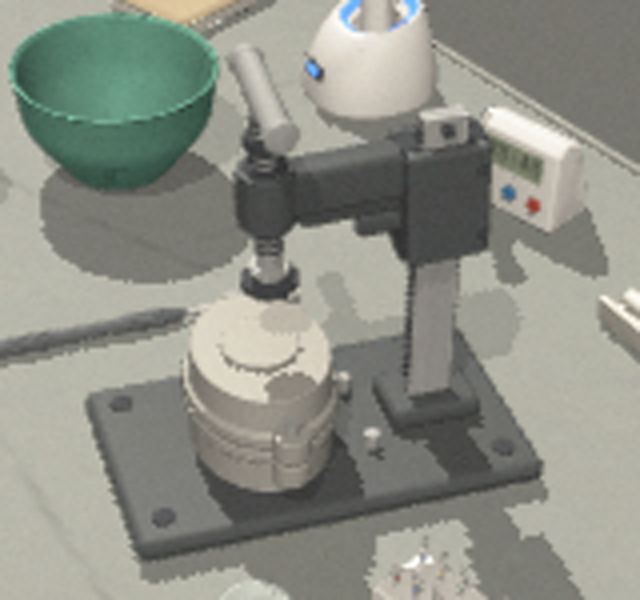

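```bash
cat > h.py <<'E'
import numpy as np,cv2
from station import *
def ray(n,u,v):
    c=calibration(n);K=np.array(c["intrinsics"]);R=np.array(c["R"]);t=np.array(c["t"])
    d=R.T@np.linalg.inv(K)@np.array([u,v,1.]);return -R.T@t,d/np.linalg.norm(d)
def onz(n,u,v,z):
    o,d=ray(n,u,v);return o+d*(z-o[2])/d[2]
def tri(*obs):
    A=np.zeros((3,3));b=np.zeros(3)
    for n,u,v in obs:
        o,d=ray(n,u,v);P=np.eye(3)-np.outer(d,d);A+=P;b+=P@o
    x=np.linalg.solve(A,b)
    return x,[round(float(np.linalg.norm((np.eye(3)-np.outer(ray(*q)[1],ray(*q)[1]))@(x-ray(*q)[0]))),4) for q in obs]
def proj(n,X):
    c=calibration(n);p=np.array(c["intrinsics"])@(np.array(c["R"])@np.array(X)+np.array(c["t"]));return p[:2]/p[2]
E
python3 - <<'E'
from h import *
T=lambda u,v:("top",270+u/4,170+v/4)
S=lambda u,v:("side",250+u/4,190+v/4)
np.set_printoptions(precision=4,suppress=True)
cs=[onz(*T(u,v),.014) for u,v in [(272,78),(495,157),(365,548),(133,463)]]
print(np.array(cs)); print("center",np.mean(cs,0)); 
d=(cs[0]+cs[1]-cs[2]-cs[3]); print("yaw clamp x",np.arctan2(d[1],d[0]), [np.linalg.norm(cs[i]-cs[(i+1)%4]) for i in range(4)])
print("bar top",onz(*T(385,105),.182), tri(T(385,105),S(445,115)))
print("tbar",tri(T(320,290),S(263,96)))
a=tri(T(240,258),S(243,60))[0];b=tri(T(400,322),S(283,132))[0]; print(a,b,(a+b)/2,np.linalg.norm(a-b),"dir",np.arctan2(*(a-b)[[1,0]]))
# arm eye top corners
print("eye top z?", [tri(T(365,63),S(475,128))[0]])
E
```

```text
[[ 0.6354  0.0533  0.014 ]
 [ 0.5977 -0.0518  0.014 ]
 [ 0.4139  0.0108  0.014 ]
 [ 0.4524  0.1176  0.014 ]]
center [0.5249 0.0325 0.014 ]
yaw clamp x -0.33309670792402446 [np.float64(0.11168888574795767), np.float64(0.19416799732740123), np.float64(0.11355155042700686), np.float64(0.19400470854082966)]
bar top [0.5825 0.0135 0.182 ] (array([0.5844, 0.0124, 0.1802]), [0.0017, 0.0017])
tbar (array([0.5044, 0.0405, 0.2044]), [0.0016, 0.0016])
[0.5167 0.0719 0.2035] [0.4918 0.0095 0.2065] [0.5043 0.0407 0.205 ] 0.06727285198687379 dir 1.1913243653125865
eye top z? [array([0.6076, 0.0184, 0.1616])]
```

arm_command(plan=[0,0,0,0,0,-0.35,-1,0,0,0,0,0,-0.35,-1,0.002,0,0,-0.24,0.29,0,-1,0,0,0,-0.24,0.29,0,-1,0,0,0,-0.24,0.29,0,-1,0,0,0,-0.24,0.29,0,-1,0,0,0,-0.24,0.29,0,-1,0,0,0,-0.24,0.29,0,-1,0,0,0,-0.24,0.29,0,-1,0,0,0,-0.24,0.29,0,-1,0,0,0,-0.24,0.29,0,-1,0,0,0,-0.24,0.29,0,-1,0,0,0,-0.24,0.29,0,-1,0,0,0,-0.24,0.29,0,-1,0,0,0,-0.24,0.29,0,-1,0,0,0,-0.24,0.29,0,-1])

```text
clock: 1.75
ee_pos: [0.475, 0.151, 0.2966]
orientation: [[0.303, 0.953, -0.012], [0.953, -0.303, 0.004], [0.0, -0.013, -1.0]]
ft_force: [0.5, 0.8, 0.9]
grip_width: -0.001
```

arm_command(plan=[-0.002,0,0.004,0,0,0,-1,0,0,0,0,0,0,-1])

```text
clock: 1.95
ee_pos: [0.4745, 0.1517, 0.2964]
orientation: [[0.329, 0.944, -0.0], [0.944, -0.329, -0.0], [-0.0, -0.0, -1.0]]
ft_force: [1.2, 0.6, 0.5]
grip_width: -0.001
```

```bash
python3 - <<'E'
from h import *
np.set_printoptions(precision=4,suppress=True)
s=read_state();print(s["ee_pos"],np.array(s["orientation"]),s["ft_force"],s["joint_pos"])
R=np.array(s["orientation"])
print("move tool",R.T@(np.array([.5575,.0219,.25])-s["ee_pos"]))
c=calibration("wrist");np.save("w1.npy",c,allow_pickle=True)
cv2.imwrite("pics/wrist1.png",read_camera("wrist")[:,:,::-1])
for n,X in dict(bar=[.584,.0127,.182],tbar=[.5044,.0405,.2045],push=[.5575,.0219,.167]).items(): print(n,proj("wrist",X))
E
```

```text
[0.4745 0.1517 0.2964] [[ 0.3288  0.9444 -0.0003]
 [ 0.9444 -0.3288 -0.0004]
 [-0.0005 -0.0001 -1.    ]] [1.1636 0.6366 0.4584] [-0.5931  0.2499  0.2016  1.8524 -0.057   1.0453  0.8668]
move tool [-0.0953  0.1211  0.0464]
bar [197.3504 423.1136]
tbar [175.8886 342.2327]
push [199.6904 379.8229]
```

View pics/wrist1.png

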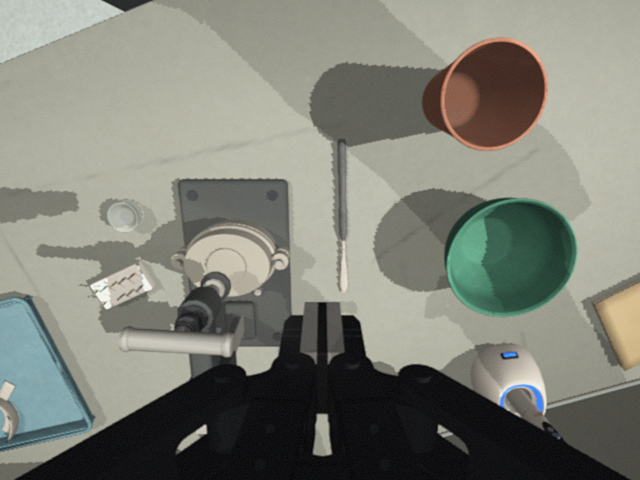

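arm_command(plan=[0,0,0,-0.19,0.242,0,-1,0,0,0,-0.19,0.242,0,-1,0,0,0,-0.19,0.242,0,-1,0,0,0,-0.19,0.242,0,-1,0,0,0,-0.19,0.242,0,-1,0,0,0,0,0,0.25,-1,0,0,0,0,0,0.25,-1,0,0,0,0,0,0.25,-1,0,0,0,0,0,0.15,-1,0,0,0,0,0,0.1,-1,0,0,0,0,0,0,-1])

```text
clock: 3.1
ee_pos: [0.5572, 0.0237, 0.1956]
orientation: [[0.326, 0.946, -0.002], [0.946, -0.326, -0.0], [-0.001, -0.002, -1.0]]
ft_force: [-0.8, 0.1, -0.1]
grip_width: -0.001
```

```bash
python3 - <<'E'
from h import *
np.set_printoptions(precision=4,suppress=True)
s=read_state();print(s["ee_pos"],np.array(s["orientation"]),s["ft_force"],s["joint_pos"])
R=np.array(s["orientation"])
print("move tool",R.T@(np.array([.5575,.0219,.167])-s["ee_pos"]))
cv2.imwrite("pics/wrist2.png",read_camera("wrist")[:,:,::-1])
a=read_camera("side")[:,:,::-1];cv2.imwrite("pics/side2.png",a)
cv2.imwrite("pics/side2z.png",cv2.resize(a[150:330,240:420],None,fx=3.3,fy=3.3,interpolation=cv2.INTER_CUBIC))
E
```

```text
[0.5572 0.0237 0.1956] [[ 0.3255  0.9455 -0.0019]
 [ 0.9455 -0.3255 -0.0002]
 [-0.0008 -0.0017 -1.    ]] [-0.7973  0.1445 -0.1171] [-0.3246  0.4695  0.2413  1.8251 -0.1425  0.8657  1.2237]
move tool [-0.0016  0.0009  0.0286]
```

View pics/side2z.png

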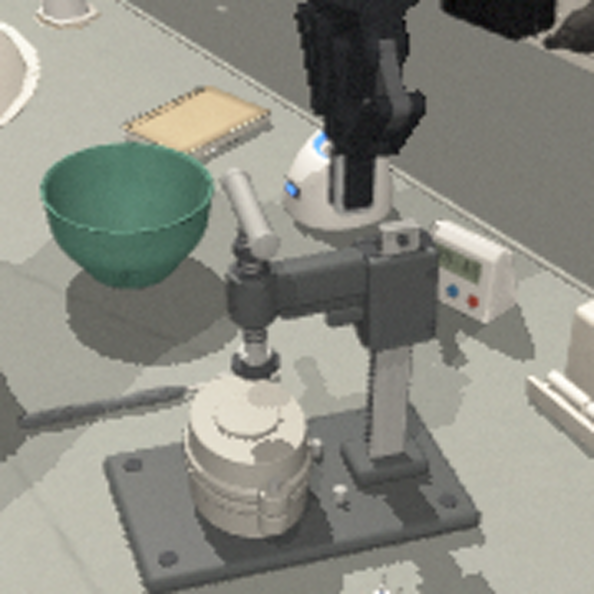

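View pics/wrist2.png

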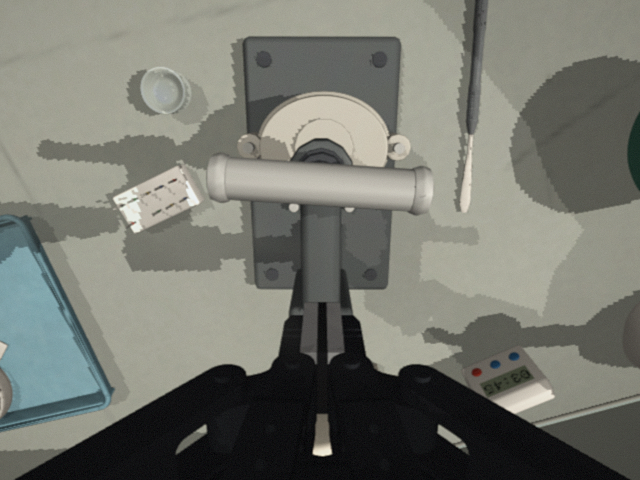

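arm_command(plan=[0,0,0,-0.01,0.01,0.08,-1,0,0,0,-0.006,0,0.08,-1,0,0,0,0,0,0.03,-1,0,0,0,0,0,0.01,-1,0,0,0,0,0,0.01,-1,0,0,0,0,0,0.01,-1,0,0,0,0,0,0.01,-1])

```text
clock: 3.9
ee_pos: [0.5583, 0.0212, 0.1737]
orientation: [[0.327, 0.945, 0.0], [0.945, -0.327, -0.0], [-0.0, 0.0, -1.0]]
ft_force: [-0.7, -0.5, 0.1]
grip_width: -0.0
```

arm_command(plan=[0,0,0,0,0,0.01,-1,0,0,0,0,0,0.01,-1,0,0,0,0,0,0.01,-1,0,0,0,0,0,0.01,-1,0,0,0,0,0,0.01,-1])

```text
clock: 4.4
ee_pos: [0.5582, 0.0212, 0.1687]
orientation: [[0.327, 0.945, 0.0], [0.945, -0.327, -0.0], [-0.0, 0.0, -1.0]]
ft_force: [-2.2, 0.5, 4.9]
grip_width: 0.0
```

arm_command(plan=[0,0,0,0,0,0.01,-1,0,0,0,0,0,0.01,-1,0,0,0,0,0,0.01,-1,0,0,0,0,0,0.01,-1,0,0,0,0,0,0.01,-1])

```text
clock: 4.9
ee_pos: [0.5582, 0.0213, 0.1637]
orientation: [[0.327, 0.945, 0.0], [0.945, -0.327, -0.0], [-0.0, 0.0, -1.0]]
ft_force: [-0.6, -0.6, 5.1]
grip_width: 0.005
```

arm_command(plan=[0,0,0,0,0,0.01,-1,0,0,0,0,0,0.01,-1,0,0,0,0,0,0.01,-1,0,0,0,0,0,0.01,-1,0,0,0,0,0,0.01,-1,0,0,0,0,0,0.01,-1,0,0,0,0,0,0.01,-1,0,0,0,0,0,0.01,-1,0,0,0,0,0,0.01,-1,0,0,0,0,0,0.01,-1,0,0,0,0,0,0.01,-1,0,0,0,0,0,0.01,-1])

```text
clock: 6.1
ee_pos: [0.5582, 0.0212, 0.1517]
orientation: [[0.327, 0.945, 0.0], [0.945, -0.327, -0.0], [-0.0, 0.0, -1.0]]
ft_force: [-1.6, 0.5, 5.7]
grip_width: -0.001
```

```bash
python3 - <<'E'
from h import *
a=read_camera("side")[:,:,::-1]
cv2.imwrite("pics/side3z.png",cv2.resize(a[190:330,250:400],None,fx=4,fy=4,interpolation=cv2.INTER_CUBIC))
E
```

```text
(no output)
```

View pics/side3z.png

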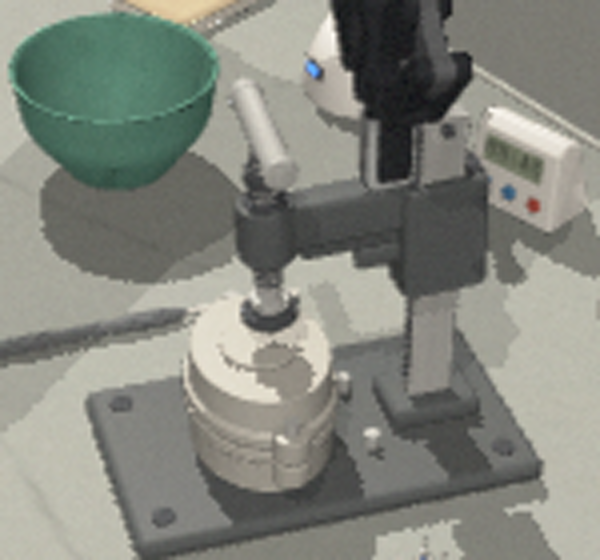

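arm_command(plan=[0,0,0,0,0,0.01,-1,0,0,0,0,0,0.01,-1,0,0,0,0,0,0.01,-1,0,0,0,0,0,0.01,-1,0,0,0,0,0,0.01,-1,0,0,0,0,0,0.01,-1,0,0,0,0,0,0.01,-1,0,0,0,0,0,0.01,-1])

```text
clock: 6.95
ee_pos: [0.5582, 0.0212, 0.1437]
orientation: [[0.327, 0.945, 0.0], [0.945, -0.327, -0.0], [-0.0, 0.0, -1.0]]
ft_force: [-1.5, -0.2, 4.3]
grip_width: -0.005
```

arm_command(plan=[0,0,0,0,0,0.01,-1,0,0,0,0,0,0.01,-1,0,0,0,0,0,0.01,-1])

```text
clock: 7.25
ee_pos: [0.5582, 0.0212, 0.1407]
orientation: [[0.327, 0.945, 0.0], [0.945, -0.327, -0.0], [0.0, 0.0, -1.0]]
ft_force: [-1.7, -0.6, 5.4]
grip_width: 0.0
```

arm_command(plan=[0,0,0,0,0,0.01,-1,0,0,0,0,0,0.01,-1])

```text
clock: 7.45
ee_pos: [0.5582, 0.0212, 0.1387]
orientation: [[0.327, 0.945, 0.0], [0.945, -0.327, -0.0], [0.0, 0.0, -1.0]]
ft_force: [-1.3, 1.1, 5.3]
grip_width: 0.001
```

arm_command(plan=[0,0,0,0,0,0.01,-1,0,0,0,0,0,0.01,-1])

```text
clock: 7.65
ee_pos: [0.5585, 0.0211, 0.1367]
orientation: [[0.327, 0.945, 0.001], [0.945, -0.327, -0.0], [0.0, 0.001, -1.0]]
ft_force: [2.4, -1.7, 4.2]
grip_width: 0.0
```

arm_command(plan=[0,0,0,0,0,0.01,-1])

```text
clock: 7.75
ee_pos: [0.5588, 0.021, 0.1358]
orientation: [[0.327, 0.945, 0.001], [0.945, -0.327, -0.0], [0.0, 0.001, -1.0]]
ft_force: [2.4, -1.6, 4.0]
grip_width: -0.0
```

arm_command(plan=[0,0,0,0,0,0.01,-1])

```text
clock: 7.85
ee_pos: [0.5588, 0.0211, 0.1348]
orientation: [[0.327, 0.945, 0.001], [0.945, -0.327, -0.0], [0.0, 0.001, -1.0]]
ft_force: [3.0, -1.7, 5.3]
grip_width: 0.004
```

```bash
python3 - <<'E'
from h import *
a=read_camera("side")[:,:,::-1]
cv2.imwrite("pics/side4z.png",cv2.resize(a[190:330,250:400],None,fx=4,fy=4,interpolation=cv2.INTER_CUBIC))
E
```

```text
(no output)
```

View pics/side4z.png

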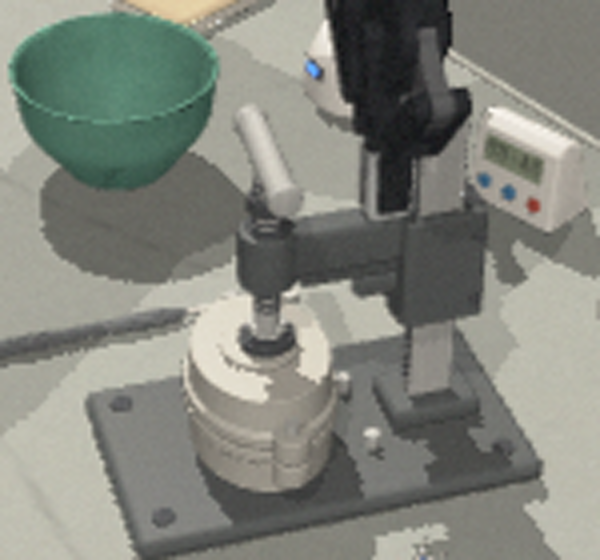

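arm_command(plan=[0,0,0,0,0,0.01,-1])

```text
clock: 8.0
ee_pos: [0.5585, 0.0211, 0.1337]
orientation: [[0.327, 0.945, 0.001], [0.945, -0.327, -0.0], [0.0, 0.001, -1.0]]
ft_force: [3.1, -1.4, 3.4]
grip_width: -0.004
```

arm_command(plan=[0,0,0,0,0,0.008,-1])

```text
clock: 8.1
ee_pos: [0.5583, 0.0212, 0.1328]
orientation: [[0.327, 0.945, 0.0], [0.945, -0.327, -0.0], [-0.0, 0.0, -1.0]]
ft_force: [3.3, -0.3, 4.5]
grip_width: -0.003
```

arm_command(plan=[0,0,0,0,0,0.005,-1])

```text
clock: 8.2
ee_pos: [0.5582, 0.0212, 0.1322]
orientation: [[0.327, 0.945, 0.0], [0.945, -0.327, -0.0], [-0.0, 0.0, -1.0]]
ft_force: [3.1, -1.1, 3.6]
grip_width: 0.004
```

arm_command(plan=[0,0,0,0,0,0.005,-1])

```text
clock: 8.3
ee_pos: [0.5583, 0.0212, 0.1318]
orientation: [[0.327, 0.945, 0.0], [0.945, -0.327, -0.0], [-0.0, 0.0, -1.0]]
ft_force: [2.9, -0.8, 4.7]
grip_width: 0.0
```

arm_command(plan=[0,0,0,0,0,0.005,-1])

```text
clock: 8.4
ee_pos: [0.5584, 0.0212, 0.1314]
orientation: [[0.327, 0.945, 0.0], [0.945, -0.327, -0.0], [0.0, 0.001, -1.0]]
ft_force: [2.7, 0.1, 10.5]
grip_width: 0.001
```

arm_command(plan=[0,0,0,0,0,0.005,-1])

```text
clock: 8.5
ee_pos: [0.5585, 0.0212, 0.1312]
orientation: [[0.327, 0.945, 0.001], [0.945, -0.327, -0.0], [0.0, 0.001, -1.0]]
ft_force: [0.2, -1.5, 17.2]
grip_width: 0.0
```

The last 0.5 mm step took the push force to about 17 N, just over the 15 N limit. I'm backing off now and will check the result.

arm_command(plan=[0,0,0,0,0,-0.01,-1,0,0,0,0,0,-0.02,-1,0,0,0,0,0,-0.05,-1,0,0,0,0,0,-0.3,-1,0,0,0,0,0,-0.4,-1,0,0,0,0,0,-0.4,-1])

```text
clock: 9.1
ee_pos: [0.5574, 0.0212, 0.2501]
orientation: [[0.327, 0.945, -0.002], [0.945, -0.327, -0.0], [-0.001, -0.001, -1.0]]
ft_force: [0.9, -1.0, -0.2]
grip_width: -0.004
```

```bash
python3 - <<'E'
from h import *
np.set_printoptions(precision=4,suppress=True)
s=read_state();print(s["ee_pos"],s["ft_force"],s["joint_pos"])
a=read_camera("side")[:,:,::-1];cv2.imwrite("pics/side5.png",a)
cv2.imwrite("pics/side5z.png",cv2.resize(a[190:330,250:400],None,fx=4,fy=4,interpolation=cv2.INTER_CUBIC))
a=read_camera("top")[:,:,::-1];cv2.imwrite("pics/top5.png",a)
cv2.imwrite("pics/top5z.png",cv2.resize(a[170:320,270:450],None,fx=4,fy=4,interpolation=cv2.INTER_CUBIC))
cv2.imwrite("pics/wrist5.png",read_camera("wrist")[:,:,::-1])
E
```

```text
[0.5574 0.0212 0.2501] [ 0.9013 -0.9546 -0.2375] [-0.337   0.4054  0.2612  1.7682 -0.1222  0.9855  1.2095]
```

View pics/side5z.png

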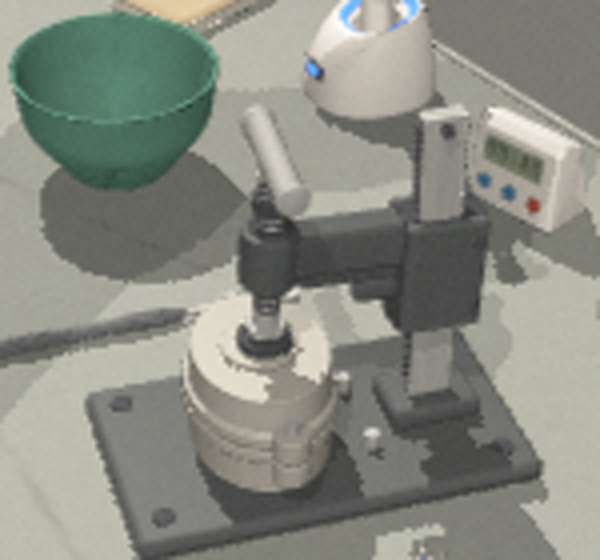

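View pics/wrist5.png

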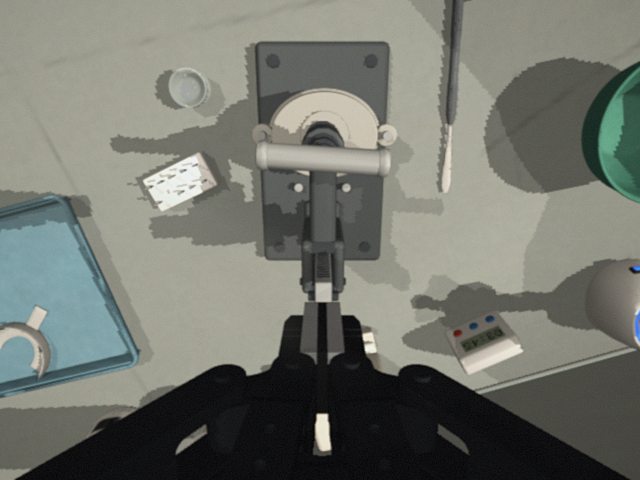

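View pics/top5z.png

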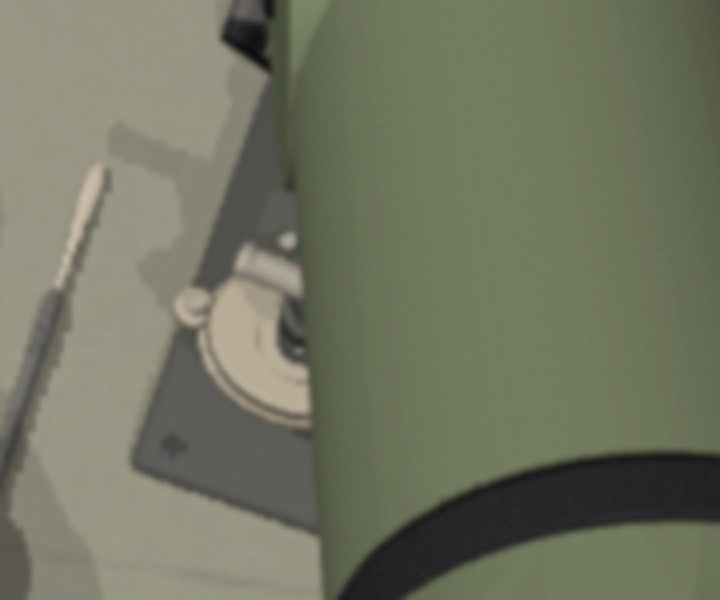

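```bash
python3 - <<'E'
from h import *
np.set_printoptions(precision=4,suppress=True)
S=lambda u,v:("side",250+u/4,190+v/4)
a=tri(S(255,115),("wrist",264,155.5));b=tri(S(293,197),("wrist",384,161))
print(a,b,(a[0]+b[0])/2,"len",np.linalg.norm(a[0]-b[0]), np.arctan2(*(b[0]-a[0])[[1,0]]))
for z in (.165,.17,.175,.18): print(z,onz("wrist",324,158,z),onz(*S(274,156),z))
E
```

```text
(array([0.4907, 0.0182, 0.2119]), [0.0039, 0.0039]) (array([0.5344, 0.0693, 0.1243]), [0.0086, 0.0086]) [0.5125 0.0437 0.1681] len 0.11037242147872328 0.8635033118898963
0.165 [0.5085 0.0391 0.165 ] [0.5181 0.0482 0.165 ]
0.17 [0.5079 0.0392 0.17  ] [0.5135 0.0419 0.17  ]
0.175 [0.5074 0.0394 0.175 ] [0.5089 0.0357 0.175 ]
0.18 [0.5069 0.0395 0.18  ] [0.5042 0.0294 0.18  ]
```

arm_command(plan=[0,0,0,0,-0.26,0,0,0,0,0,0,-0.26,0,0,0,0,0.0215,0,0,0,0,0,0,0.0215,0,0,0,0,0,0,0.0215,0,0,0,0,0,0,0.0215,0,0,0,0,0,0,0.0215,0,0,0,0,0,0,0.0215,0,0,0,0,0,0,0.0215,0,0,0,0,0,0,0.0215,0,0,0,0,0,0,0.0215,0,0,0,0,0,0,0.0215,0,0,0,0,0,0,0.0215,0,0,0,0,0,0,0.021,0,0,0,0,0,-0.007,0,0,0,0,0,0,0,0,0,0,0,0])

```text
clock: 10.85
ee_pos: [0.5088, 0.0381, 0.248]
orientation: [[0.928, -0.371, -0.043], [-0.371, -0.929, 0.016], [-0.046, 0.001, -0.999]]
ft_force: [0.4, 0.3, -0.4]
grip_width: 0.501
```

```bash
cat >> h.py <<'E'
np.set_printoptions(precision=4,suppress=True)
def target(yaw,P,tilt=0.045,cxyaw=-0.335):
    cx=np.array([np.cos(cxyaw),np.sin(cxyaw),0]);u=tilt*cx+[0,0,1];u/=np.linalg.norm(u)
    x=np.array([np.cos(yaw),np.sin(yaw),0]);x-=u*(u@x);x/=np.linalg.norm(x)
    R=np.c_[x,np.cross(-u,x),-u];return R,u
def delta(R,p):
    from scipy.spatial.transform import Rotation as Ro
    s=read_state();R0=np.array(s["orientation"])
    print("shift/0.1:",R0.T@(p-np.array(s["ee_pos"]))/.1,"turn/2pi:",Ro.from_matrix(R0.T@R).as_rotvec()/2/np.pi)
E
python3 - <<'E'
from h import *
s=read_state();print(s["ee_pos"],s["orientation"],s["ft_force"],s["wrist_torque"],s["joint_pos"])
R,u=target(-0.38,None); P=np.array([.508,.0392,.172])
delta(R,P+.05*u)
cv2.imwrite("pics/wrist6.png",read_camera("wrist")[:,:,::-1])
print(proj("wrist",P))
E
```

```text
[0.5088 0.0381 0.248 ] [[ 0.9276 -0.371  -0.0431]
 [-0.3707 -0.9286  0.0156]
 [-0.0458  0.0015 -0.9989]] [ 0.3965  0.3323 -0.3502] [ 0.0311 -0.0269  0.0121] [-0.6385  0.3993  0.6183  1.8689 -0.2918  1.0046 -0.2686]
shift/0.1: [ 0.0225 -0.0086  0.2599] turn/2pi: [-0.0001  0.0001 -0.    ]
[324.3777 253.734 ]
```

View pics/wrist6.png

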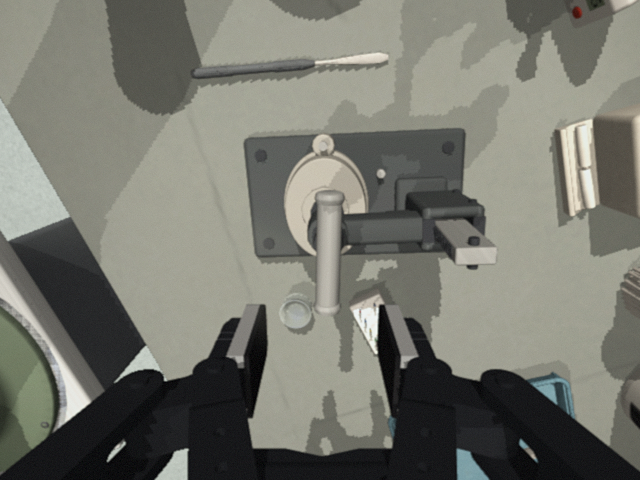

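arm_command(plan=[0,0,0.003,0.038,-0.004,0.1,0,0,0,0,0,0,0.2,0,0,0,0,0,0,0.2,0,0,0,0,0,0,0.2,0,0,0,0,0,0,0.18,0,0,0,0,0,0,0,0])

```text
clock: 11.5
ee_pos: [0.5077, 0.0384, 0.1584]
orientation: [[0.92, -0.389, -0.044], [-0.389, -0.921, 0.015], [-0.046, 0.003, -0.999]]
ft_force: [-0.4, 0.2, -0.1]
grip_width: 0.498
```

```bash
python3 - <<'E'
from h import *
s=read_state();print(s["ee_pos"],s["ft_force"],s["wrist_torque"])
R,u=target(-0.40,None); P=np.array([.5095,.0386,.172])
delta(R,P-.012*u)
cv2.imwrite("pics/wrist7.png",read_camera("wrist")[:,:,::-1])
a=read_camera("side")[:,:,::-1];cv2.imwrite("pics/side7.png",a)
cv2.imwrite("pics/side7z.png",cv2.resize(a[190:330,250:400],None,fx=4,fy=4,interpolation=cv2.INTER_CUBIC))
E
```

```text
[0.5077 0.0384 0.1584] [-0.4028  0.1969 -0.0729] [-0.0372 -0.019  -0.013 ]
shift/0.1: [ 0.0099 -0.0086 -0.0164] turn/2pi: [0.0001 0.0002 0.0001]
```

View pics/wrist7.png

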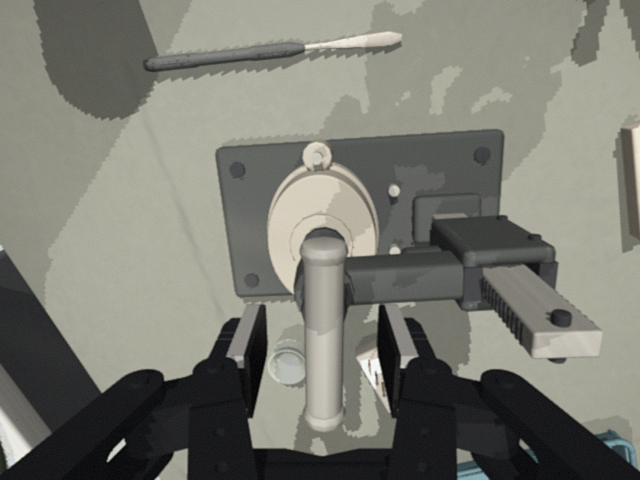

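View pics/side7z.png

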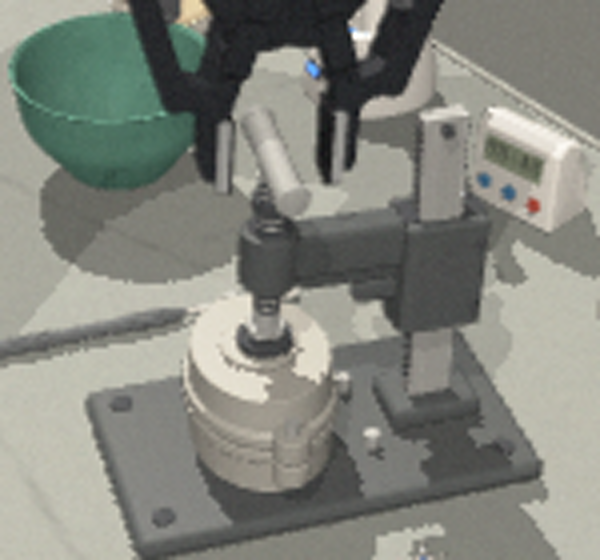

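```bash
python3 - <<'E'
from h import *
a=onz("wrist",323,238,.172);b=onz("wrist",324,430,.172);print(a,b,(a+b)/2,np.linalg.norm(a-b))
for z in (.172,.175,.178):
  a=onz("wrist",323,238,z);b=onz("wrist",324,430,z);print((a+b)/2,np.linalg.norm(a-b))
E
```

```text
[0.525  0.0721 0.172 ] [ 0.4947 -0.0011  0.172 ] [0.5098 0.0355 0.172 ] 0.07922067848799746
[0.5098 0.0355 0.172 ] 0.07922067848799746
[0.5107 0.0371 0.175 ] 0.07740167021071392
[0.5115 0.0388 0.178 ] 0.07558266193343034
```

arm_command(plan=[0,0,0,0,0,0,-1,0,0,0,0,0,0,-1,0,0,0,0,0,0,-1,0,0,0,0,0,0,-1])

```text
clock: 12.0
ee_pos: [0.5092, 0.0389, 0.1615]
orientation: [[0.921, -0.388, -0.04], [-0.388, -0.922, 0.017], [-0.044, 0.0, -0.999]]
ft_force: [-4.0, 1.3, 9.9]
grip_width: 0.137
```

arm_command(plan=[0,0,0,0,0,-0.03,-1,0,0,0,0,0,0,-1])

```text
clock: 12.2
ee_pos: [0.5086, 0.0387, 0.163]
orientation: [[0.921, -0.388, -0.042], [-0.388, -0.922, 0.015], [-0.045, 0.002, -0.999]]
ft_force: [4.8, 0.1, -29.8]
grip_width: 0.135
```

```bash
python3 - <<'E'
from h import *
s=read_state();print(s["clock"],s["ee_pos"],s["ft_force"],s["wrist_torque"],s["joint_pos"],s["grip_width"])
cv2.imwrite("pics/wrist8.png",read_camera("wrist")[:,:,::-1])
a=read_camera("side")[:,:,::-1];cv2.imwrite("pics/side8.png",a)
cv2.imwrite("pics/side8z.png",cv2.resize(a[190:330,250:400],None,fx=4,fy=4,interpolation=cv2.INTER_CUBIC))
E
```

```text
12.2 [0.5086 0.0387 0.163 ] [  4.8275   0.0669 -29.755 ] [-0.0311 -1.4387  0.0342] [-0.5806  0.5154  0.5529  1.9536 -0.3887  0.8196 -0.2026] 0.13469367551972397
```

View pics/wrist8.png

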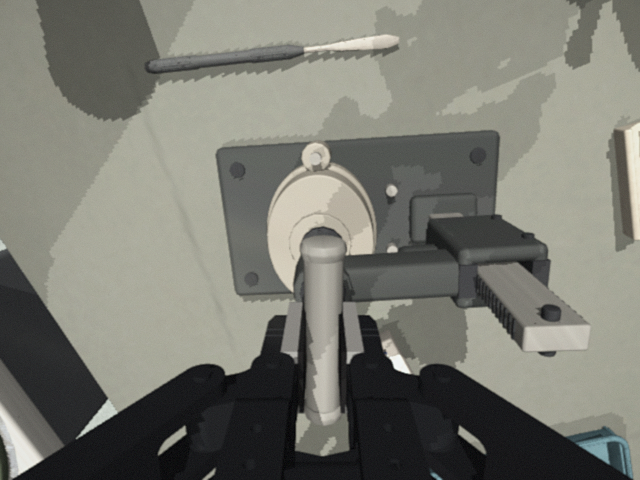

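View pics/side8z.png

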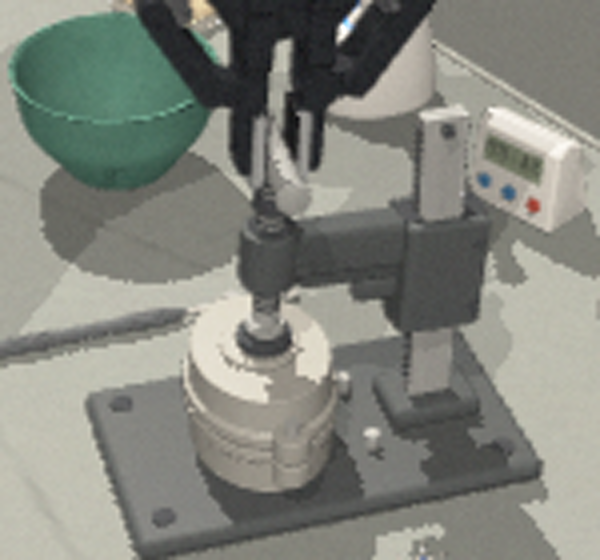

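arm_command(plan=[0,0,0,0,0,0.022,-1,0,0,0,0,0,0,-1])

```text
clock: 12.5
ee_pos: [0.5091, 0.0388, 0.1618]
orientation: [[0.921, -0.388, -0.041], [-0.388, -0.922, 0.017], [-0.044, 0.001, -0.999]]
ft_force: [-2.0, 1.7, -2.4]
grip_width: 0.135
```

```bash
python3 - <<'E'
from h import *
s=read_state();print(s["clock"],s["ee_pos"],s["ft_force"],s["wrist_torque"],s["joint_pos"],s["grip_width"])
F=np.mean([read_camera("side").astype(np.float32) for _ in range(3)],0);np.save("side_a0.npy",F)
E
```

```text
12.5 [0.5091 0.0388 0.1618] [-1.987   1.7222 -2.4065] [ 0.2504  0.4057 -0.0311] [-0.5786  0.5172  0.5513  1.9542 -0.3916  0.8165 -0.2001] 0.1352420923036389
```

arm_command(plan=[0,0,0.016,0,0,0.001,-1,0,0,0.016,0,0,0.001,-1,0,0,0.016,0,0,0.001,-1,0,0,0.016,0,0,0.001,-1,0,0,0.016,0,0,0.001,-1])

```text
clock: 13.15
ee_pos: [0.5091, 0.0389, 0.1615]
orientation: [[0.617, -0.786, -0.041], [-0.786, -0.618, 0.017], [-0.039, 0.022, -0.999]]
ft_force: [-4.6, 2.0, 7.6]
grip_width: 0.135
```

```bash
cat > m.py <<'E'
from h import *
import sys
s=read_state();R=np.array(s["orientation"])
print(s["clock"],"p",np.array(s["ee_pos"]),"F",np.array(s["ft_force"]),"T",np.array(s["wrist_torque"]),"Ttool",R.T@np.array(s["wrist_torque"]),"yaw",np.arctan2(R[1,0],R[0,0]).round(4),"j7",round(float(s["joint_pos"][6]),3),"z",R[:,2],"w",round(s["grip_width"],3))
if len(sys.argv)>1:
    F=np.mean([read_camera("side").astype(np.float32) for _ in range(2)],0);np.save(sys.argv[1]+".npy",F)
E
python3 m.py side_a1
```

```text
13.15 p [0.5091 0.0389 0.1615] F [-4.6071  2.0405  7.6258] T [0.6488 1.2442 0.1041] Ttool [-0.5825 -1.2761 -0.1094] yaw -0.9059 j7 -0.604 z [-0.0409  0.017  -0.999 ] w 0.135
```

arm_command(plan=[0,0,0.016,0,0,0,-1,0,0,0.016,0,0,0,-1,0,0,0.016,0,0,0,-1,0,0,0.016,0,0,0,-1,0,0,0.016,0,0,0,-1])

```text
clock: 13.75
ee_pos: [0.509, 0.039, 0.1614]
orientation: [[0.162, -0.986, -0.041], [-0.987, -0.163, 0.017], [-0.024, 0.038, -0.999]]
ft_force: [-6.1, 4.1, 5.2]
grip_width: 0.131
```

```bash
python3 m.py side_a2
```

```text
13.75 p [0.509  0.039  0.1614] F [-6.0919  4.1011  5.2407] T [0.7045 1.1089 0.1258] Ttool [-0.983  -0.8701 -0.1356] yaw -1.4083 j7 -0.999 z [-0.041   0.0171 -0.999 ] w 0.131
```

arm_command(plan=[0,0,0.016,0,0,0.001,-1,0,0,0.016,0,0,0.001,-1,0,0,0.016,0,0,0.001,-1,0,0,0.016,0,0,0.001,-1,0,0,0.016,0,0,0.001,-1])

```text
clock: 14.35
ee_pos: [0.509, 0.0393, 0.1609]
orientation: [[-0.333, -0.942, -0.041], [-0.943, 0.333, 0.018], [-0.003, 0.045, -0.999]]
ft_force: [-5.2, 4.5, 7.5]
grip_width: 0.138
```

```bash
python3 m.py side_a3
```

```text
14.35 p [0.509  0.0393 0.1609] F [-5.236   4.5036  7.4534] T [1.0167 1.1881 0.0268] Ttool [-1.459  -0.5614 -0.0477] yaw -1.9104 j7 -1.392 z [-0.0411  0.0176 -0.999 ] w 0.138
```

arm_command(plan=[0,0,0.016,0,0,0.001,-1,0,0,0.016,0,0,0.001,-1,0,0,0.016,0,0,0.001,-1,0,0,0.016,0,0,0.001,-1,0,0,0.016,0,0,0.001,-1])

```text
clock: 14.95
ee_pos: [0.5091, 0.0395, 0.1604]
orientation: [[-0.746, -0.665, -0.041], [-0.666, 0.746, 0.018], [0.019, 0.041, -0.999]]
ft_force: [-5.0, 6.2, 7.3]
grip_width: 0.13
```

```bash
python3 m.py side_a4
```

```text
14.95 p [0.5091 0.0395 0.1604] F [-5.0144  6.2449  7.256 ] T [1.2864 1.0981 0.1122] Ttool [-1.6885 -0.0325 -0.1451] yaw -2.4123 j7 -1.788 z [-0.041   0.0179 -0.999 ] w 0.13
```

arm_command(plan=[0,0,0.016,0,0,0.001,-1,0,0,0.016,0,0,0.001,-1,0,0,0.016,0,0,0.001,-1,0,0,0.016,0,0,0.001,-1,0,0,0.016,0,0,0.001,-1,0,0,0.016,0,0,0.001,-1])

```text
clock: 15.65
ee_pos: [0.5093, 0.0396, 0.1598]
orientation: [[-0.991, -0.125, -0.041], [-0.126, 0.992, 0.018], [0.038, 0.023, -0.999]]
ft_force: [-3.0, 7.1, 6.3]
grip_width: 0.134
```

```bash
python3 m.py side_a5
python3 - <<'E'
import numpy as np,cv2
F=[np.load(f"side_a{i}.npy") for i in range(6)]
o=np.hstack([f[230:320,285:350] for f in F[::1]])
cv2.imwrite("pics/seq.png",cv2.resize(o[:,:,::-1],None,fx=2,fy=2,interpolation=cv2.INTER_CUBIC))
cv2.imwrite("pics/a5z.png",cv2.resize(F[5][190:330,250:400,::-1],None,fx=4,fy=4,interpolation=cv2.INTER_CUBIC))
E
```

```text
15.65 p [0.5093 0.0396 0.1598] F [-2.9879  7.1123  6.344 ] T [1.4884 0.7434 0.0361] Ttool [-1.5677  0.552  -0.0831] yaw -3.0152 j7 -2.278 z [-0.0406  0.0179 -0.999 ] w 0.134[ WARN:0@0.022] global loadsave.cpp:1063 imwrite_ Unsupported depth image for selected encoder is fallbacked to CV_8U.
```

View pics/seq.png

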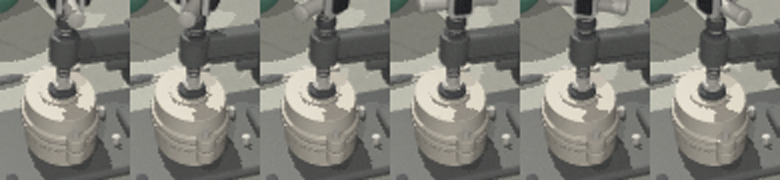

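View pics/a5z.png

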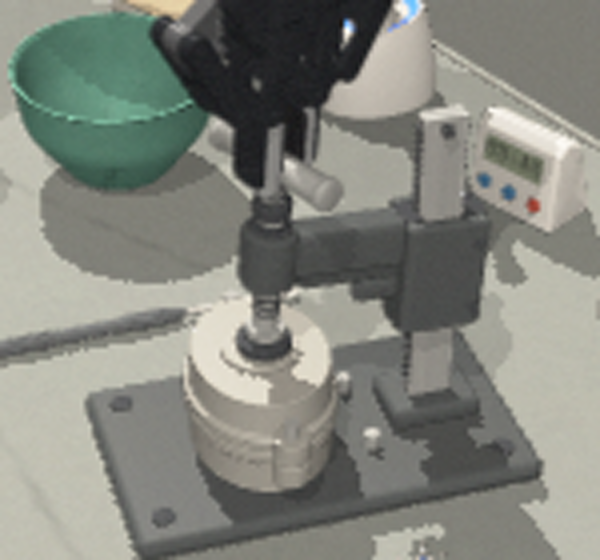

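```bash
cat > tr.py <<'E'
import numpy as np,cv2,sys
names=sys.argv[1:]
F=[cv2.cvtColor(np.load(f"{n}.npy").astype(np.uint8),cv2.COLOR_RGB2GRAY).astype(np.float32) for n in names]
P=dict(foot=(306,266,330,284),coverL=(290,262,304,292),coverLtop=(292,258,310,282),armnose=(306,242,328,266),eye=(348,235,376,275),base=(268,285,292,330),lug=(314,288,338,316),low=(296,294,316,314))
for k,(x0,y0,x1,y1) in P.items():
    o=[]
    for f in F:
        m=6
        t=cv2.resize(F[0][y0:y1,x0:x1],None,fx=1,fy=1)
        W=np.eye(2,3,dtype=np.float32);W[0,2]=m;W[1,2]=m
        try:
            c,W=cv2.findTransformECC(t,f[y0-m:y1+m,x0-m:x1+m],W,cv2.MOTION_TRANSLATION,(3,200,1e-5),None,3)
            o.append(f"({W[0,2]-m:+.2f},{W[1,2]-m:+.2f})")
        except cv2.error: o.append("fail")
    print(k,*o)
E
python3 tr.py side_a0 side_a1 side_a2 side_a3 side_a4 side_a5
```

```text
foot (+0.01,-0.04) (-0.12,+0.00) (-0.15,-0.01) (-0.15,+0.25) (-0.15,+0.51) (-0.08,+0.70)
coverL (+0.00,+0.02) (+0.00,+0.00) (+0.02,+0.03) (-0.07,+0.06) (-0.10,+0.09) (-0.18,+0.18)
coverLtop (-0.26,+0.03) (-0.34,+0.03) (-0.29,+0.01) (-0.32,+0.09) (-0.30,+0.11) (-0.31,+0.20)
armnose (-0.01,-0.02) (+0.11,+0.14) (-0.14,-0.11) (-0.10,-0.17) (-0.11,-0.17) (-0.14,-0.19)
eye (+0.01,-0.01) (-0.02,-0.08) (-0.04,-0.10) (-0.06,-0.07) (-0.06,-0.09) (-0.03,-0.10)
base (+0.01,+0.04) (+0.03,+0.03) (+0.02,+0.03) (+0.03,+0.05) (+0.03,+0.03) (+0.01,+0.06)
lug (-0.06,-0.00) (-0.06,+0.03) (-0.05,+0.02) (-0.08,+0.04) (-0.09,+0.07) (-0.03,+0.18)
low (-0.02,-0.05) (-0.01,-0.07) (+0.03,-0.01) (-0.02,-0.03) (+0.00,+0.05) (+0.09,+0.16)
```

arm_command(plan=[0,0,0,0,0,0,0,0,0,0,0,0,0,0,0,0,0,0,0,0,0,0,0,0,0,0,-0.2,0,0,0,0,0,0,-0.2,0,0,0,-0.0227,0,0,0,0,0,0,-0.0227,0,0,0,0,0,0,-0.0227,0,0,0,0,0,0,-0.0227,0,0,0,0,0,0,-0.0227,0,0,0,0,0,0,-0.0227,0,0,0,0,0,0,-0.0227,0,0,0,0,0,0,-0.0227,0,0,0,0,0,0,-0.0227,0,0,0,0,0,0,-0.0227,0,0,0,0,0,0,-0.0227,0,0,0,0])

```text
clock: 17.35
ee_pos: [0.5108, 0.0378, 0.1995]
orientation: [[0.132, -0.99, -0.04], [-0.991, -0.133, 0.016], [-0.021, 0.038, -0.999]]
ft_force: [0.5, -0.5, -0.2]
grip_width: 0.502
```

arm_command(plan=[0,0,-0.0227,0,0,0,0,0,0,-0.0227,0,0,0,0,0,0,-0.0227,0,0,0,0,0,0,-0.0227,0,0,0,0,0,0,-0.0227,0,0,0,0,0,0,-0.0227,0,0,0,0,0,0,-0.0227,0,0,0,0,0,0,-0.0227,0,0,0,0,0,0,-0.0227,0,0,0,0,0,0,-0.0227,0,0,0,0,0,0,-0.0227,0,0,0,0,0,0,0,0,0,0,0])

```text
clock: 18.55
ee_pos: [0.5108, 0.0376, 0.1996]
orientation: [[0.991, 0.127, -0.04], [0.127, -0.992, 0.016], [-0.038, -0.021, -0.999]]
ft_force: [0.1, 0.1, 0.0]
grip_width: 0.5
```

```bash
python3 m.py side_b0; python3 tr.py side_a0 side_a5 side_b0
python3 - <<'E'
from h import *
cv2.imwrite("pics/wrist9.png",read_camera("wrist")[:,:,::-1])
E
```

```text
18.55 p [0.5108 0.0376 0.1996] F [0.0602 0.1383 0.0255] T [ 0.0014 -0.0067  0.0033] Ttool [ 0.0004  0.0068 -0.0034] yaw 0.1277 j7 0.213 z [-0.0403  0.0165 -0.9991] w 0.5
foot (+0.01,-0.04) (-0.08,+0.70) (-0.07,+0.73)
coverL (+0.00,+0.02) (-0.18,+0.18) (-0.19,+0.20)
coverLtop (-0.26,+0.03) (-0.31,+0.20) (-0.28,+0.21)
armnose (-0.01,-0.02) (-0.14,-0.19) (-0.11,-0.16)
eye (+0.01,-0.01) (-0.03,-0.10) (-0.04,-0.11)
base (+0.01,+0.04) (+0.01,+0.06) (+0.02,+0.03)
lug (-0.06,-0.00) (-0.03,+0.18) (-0.06,+0.17)
low (-0.02,-0.05) (+0.09,+0.16) (+0.10,+0.16)
```

View pics/wrist9.png

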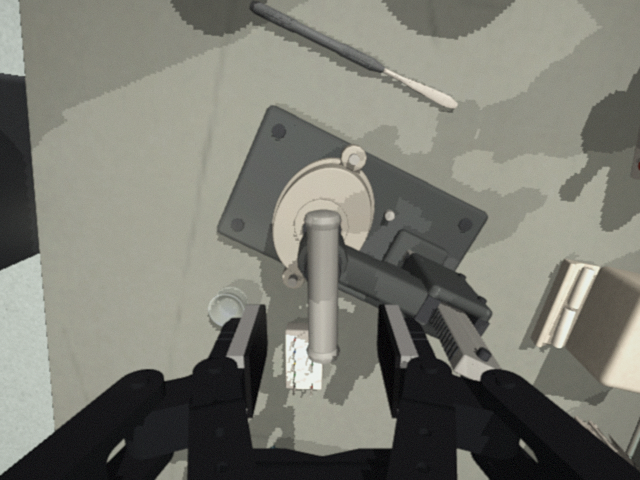

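arm_command(plan=[0,0,0,0,0,0.19,0,0,0,0,0,0,0.18,0,0,0,0,0,0,0,0,0,0,0,0,0,0,-1,0,0,0,0,0,0,-1,0,0,0,0,0,0,-1,0,0,0,0,0,0,-1])

```text
clock: 19.4
ee_pos: [0.5096, 0.0386, 0.1633]
orientation: [[0.992, 0.124, -0.04], [0.125, -0.992, 0.017], [-0.037, -0.021, -0.999]]
ft_force: [-1.1, 0.1, 6.4]
grip_width: 0.136
```

```bash
python3 m.py side_b1
```

```text
19.4 p [0.5096 0.0386 0.1633] F [-1.1218  0.1324  6.376 ] T [-0.0897  0.3021  0.0477] Ttool [-0.0531 -0.3118 -0.0391] yaw 0.125 j7 0.239 z [-0.0396  0.0165 -0.9991] w 0.136
```

arm_command(plan=[0,0,0.016,0,0,0.001,-1,0,0,0.016,0,0,0.001,-1,0,0,0.016,0,0,0.001,-1,0,0,0.016,0,0,0.001,-1,0,0,0.016,0,0,0.001,-1])

```text
clock: 20.0
ee_pos: [0.5094, 0.0387, 0.1628]
orientation: [[0.927, -0.373, -0.04], [-0.372, -0.928, 0.017], [-0.044, -0.001, -0.999]]
ft_force: [-3.9, -0.9, 9.5]
grip_width: 0.13
```

```bash
python3 m.py side_b2
```

```text
20.0 p [0.5094 0.0387 0.1628] F [-3.9336 -0.9416  9.5076] T [-0.0528  0.8496  0.0494] Ttool [-0.3675 -0.7687 -0.033 ] yaw -0.3819 j7 -0.171 z [-0.0402  0.0168 -0.9991] w 0.13
```

arm_command(plan=[0,0,0.016,0,0,0.001,-1,0,0,0.016,0,0,0.001,-1,0,0,0.016,0,0,0.001,-1,0,0,0.016,0,0,0.001,-1,0,0,0.016,0,0,0.001,-1])

```text
clock: 20.6
ee_pos: [0.5092, 0.0389, 0.1624]
orientation: [[0.633, -0.773, -0.041], [-0.773, -0.634, 0.017], [-0.039, 0.02, -0.999]]
ft_force: [-5.2, 1.4, 14.1]
grip_width: 0.131
```

```bash
python3 m.py side_b3;python3 tr.py side_a0 side_a5 side_b0 side_b1 side_b2 side_b3
```

```text
20.6 p [0.5092 0.0389 0.1624] F [-5.1985  1.4451 14.096 ] T [0.2319 1.3332 0.1809] Ttool [-0.8911 -1.0208 -0.1671] yaw -0.8848 j7 -0.571 z [-0.0405  0.0173 -0.999 ] w 0.131
foot (+0.01,-0.04) (-0.08,+0.70) (-0.07,+0.73) (-0.03,+0.68) (-0.15,+0.95) (-0.19,+1.12)
coverL (+0.00,+0.02) (-0.18,+0.18) (-0.19,+0.20) (-0.20,+0.21) (-0.22,+0.27) (-0.28,+0.31)
coverLtop (-0.26,+0.03) (-0.31,+0.20) (-0.28,+0.21) (-0.25,+0.21) (-0.31,+0.29) (-0.41,+0.31)
armnose (-0.01,-0.02) (-0.14,-0.19) (-0.11,-0.16) (-0.14,-0.19) (-0.02,-0.08) (+0.22,+0.12)
eye (+0.01,-0.01) (-0.03,-0.10) (-0.04,-0.11) (-0.03,-0.07) (+0.02,-0.08) (-0.03,-0.10)
base (+0.01,+0.04) (+0.01,+0.06) (+0.02,+0.03) (+0.01,+0.05) (+0.00,+0.03) (+0.02,+0.03)
lug (-0.06,-0.00) (-0.03,+0.18) (-0.06,+0.17) (-0.04,+0.17) (-0.01,+0.16) (-0.01,+0.24)
low (-0.02,-0.05) (+0.09,+0.16) (+0.10,+0.16) (+0.10,+0.19) (+0.17,+0.25) (+0.18,+0.30)
```

arm_command(plan=[0,0,0.016,0,0,-0.002,-1,0,0,0.016,0,0,-0.001,-1,0,0,0.016,0,0,0,-1])

```text
clock: 21.0
ee_pos: [0.509, 0.039, 0.1624]
orientation: [[0.375, -0.926, -0.041], [-0.927, -0.376, 0.017], [-0.032, 0.031, -0.999]]
ft_force: [-4.6, 1.2, 6.8]
grip_width: 0.134
```

```bash
python3 m.py side_b4
```

```text
21.0 p [0.509  0.039  0.1624] F [-4.5718  1.2375  6.7719] T [0.2783 1.1043 0.1159] Ttool [-0.9226 -0.669  -0.108 ] yaw -1.1864 j7 -0.808 z [-0.041   0.0174 -0.999 ] w 0.134
```

arm_command(plan=[0,0,0.016,0,0,0,-1,0,0,0.016,0,0,0,-1,0,0,0.016,0,0,0,-1])

```text
clock: 21.4
ee_pos: [0.5089, 0.0391, 0.1623]
orientation: [[0.083, -0.996, -0.041], [-0.996, -0.084, 0.018], [-0.021, 0.04, -0.999]]
ft_force: [-6.2, 2.9, 6.7]
grip_width: 0.133
```

```bash
python3 m.py side_b5;python3 tr.py side_a0 side_b1 side_b2 side_b3 side_b4 side_b5
```

```text
21.4 p [0.5089 0.0391 0.1623] F [-6.1596  2.8917  6.7221] T [0.4712 1.0985 0.1097] Ttool [-1.0577 -0.5567 -0.1097] yaw -1.4878 j7 -1.045 z [-0.0412  0.0176 -0.999 ] w 0.133
foot (+0.01,-0.04) (-0.03,+0.68) (-0.15,+0.95) (-0.19,+1.12) (-0.27,+1.18) (-0.25,+1.19)
coverL (+0.00,+0.02) (-0.20,+0.21) (-0.22,+0.27) (-0.28,+0.31) (-0.31,+0.29) (-0.30,+0.31)
coverLtop (-0.26,+0.03) (-0.25,+0.21) (-0.31,+0.29) (-0.41,+0.31) (-0.43,+0.32) (-0.44,+0.33)
armnose (-0.01,-0.02) (-0.14,-0.19) (-0.02,-0.08) (+0.22,+0.12) (-0.01,-0.18) (-0.11,-0.34)
eye (+0.01,-0.01) (-0.03,-0.07) (+0.02,-0.08) (-0.03,-0.10) (-0.09,-0.12) (-0.08,-0.10)
base (+0.01,+0.04) (+0.01,+0.05) (+0.00,+0.03) (+0.02,+0.03) (+0.01,+0.06) (+0.02,+0.05)
lug (-0.06,-0.00) (-0.04,+0.17) (-0.01,+0.16) (-0.01,+0.24) (-0.03,+0.25) (-0.01,+0.23)
low (-0.02,-0.05) (+0.10,+0.19) (+0.17,+0.25) (+0.18,+0.30) (+0.20,+0.30) (+0.20,+0.29)
```

arm_command(plan=[0,0,0.016,0,0,0,-1,0,0,0.016,0,0,0,-1,0,0,0.016,0,0,0,-1,0,0,0.016,0,0,0,-1,0,0,0.016,0,0,0,-1,0,0,0.016,0,0,0,-1,0,0,0.016,0,0,0,-1,0,0,0.016,0,0,0,-1])

```text
clock: 22.3
ee_pos: [0.509, 0.0396, 0.1622]
orientation: [[-0.659, -0.751, -0.041], [-0.752, 0.659, 0.018], [0.014, 0.043, -0.999]]
ft_force: [-3.7, 4.5, 3.8]
grip_width: 0.131
```

```bash
python3 m.py side_b6;python3 tr.py side_a0 side_b3 side_b4 side_b5 side_b6
python3 - <<'E'
import numpy as np,cv2
F=np.load("side_b6.npy").astype(np.uint8)
cv2.imwrite("pics/b6z.png",cv2.resize(F[190:330,250:400,::-1],None,fx=4,fy=4,interpolation=cv2.INTER_CUBIC))
E
```

```text
22.3 p [0.509  0.0396 0.1622] F [-3.6968  4.4956  3.8201] T [0.9696 0.7637 0.1362] Ttool [-1.2116 -0.2186 -0.1622] yaw -2.2908 j7 -1.677 z [-0.0412  0.0181 -0.999 ] w 0.131
foot (+0.01,-0.04) (-0.19,+1.12) (-0.27,+1.18) (-0.25,+1.19) (-0.30,+1.24)
coverL (+0.00,+0.02) (-0.28,+0.31) (-0.31,+0.29) (-0.30,+0.31) (-0.31,+0.30)
coverLtop (-0.26,+0.03) (-0.41,+0.31) (-0.43,+0.32) (-0.44,+0.33) (-0.41,+0.29)
armnose (-0.01,-0.02) (+0.22,+0.12) (-0.01,-0.18) (-0.11,-0.34) (-0.05,-0.44)
eye (+0.01,-0.01) (-0.03,-0.10) (-0.09,-0.12) (-0.08,-0.10) (-0.08,-0.11)
base (+0.01,+0.04) (+0.02,+0.03) (+0.01,+0.06) (+0.02,+0.05) (+0.02,+0.03)
lug (-0.06,-0.00) (-0.01,+0.24) (-0.03,+0.25) (-0.01,+0.23) (+0.02,+0.24)
low (-0.02,-0.05) (+0.18,+0.30) (+0.20,+0.30) (+0.20,+0.29) (+0.20,+0.28)
```

View pics/b6z.png

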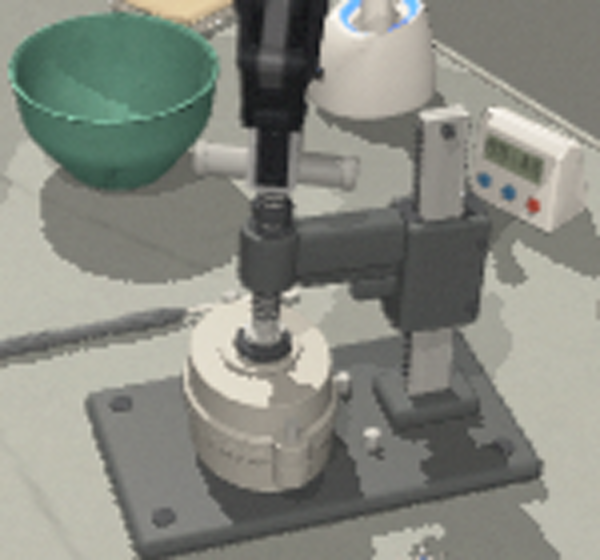

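arm_command(plan=[0,0,0.016,0,0,0,-1,0,0,0.016,0,0,0,-1,0,0,0.016,0,0,0,-1,0,0,0.016,0,0,0,-1,0,0,0.016,0,0,0,-1,0,0,0.016,0,0,0,-1,0,0,0.016,0,0,0,-1,0,0,0.016,0,0,0,-1])

```text
clock: 23.2
ee_pos: [0.5095, 0.0398, 0.162]
orientation: [[-0.998, -0.047, -0.04], [-0.047, 0.999, 0.018], [0.04, 0.02, -0.999]]
ft_force: [1.6, 4.5, -2.7]
grip_width: 0.127
```

```bash
python3 m.py side_b7;python3 tr.py side_a0 side_b5 side_b6 side_b7
```

```text
23.2 p [0.5095 0.0398 0.162 ] F [ 1.5599  4.5066 -2.7443] T [ 1.1775 -0.187   0.0968] Ttool [-1.1626 -0.2396 -0.1478] yaw -3.0943 j7 -2.332 z [-0.0405  0.0181 -0.999 ] w 0.127
foot (+0.01,-0.04) (-0.25,+1.19) (-0.30,+1.24) (-0.37,+1.24)
coverL (+0.00,+0.02) (-0.30,+0.31) (-0.31,+0.30) (-0.32,+0.30)
coverLtop (-0.26,+0.03) (-0.44,+0.33) (-0.41,+0.29) (-0.43,+0.31)
armnose (-0.01,-0.02) (-0.11,-0.34) (-0.05,-0.44) (-0.06,-0.70)
eye (+0.01,-0.01) (-0.08,-0.10) (-0.08,-0.11) (-0.07,-0.14)
base (+0.01,+0.04) (+0.02,+0.05) (+0.02,+0.03) (+0.02,+0.03)
lug (-0.06,-0.00) (-0.01,+0.23) (+0.02,+0.24) (+0.02,+0.27)
low (-0.02,-0.05) (+0.20,+0.29) (+0.20,+0.28) (+0.17,+0.30)
```

arm_command(plan=[0,0,0,0,0,0,0,0,0,0,0,0,0,0,0,0,0,0,0,0,0,0,0,0,0,0,-0.1,0,0,0,0,0,0,-0.3,0,0,0,0,0,0,-0.4,0,0,0,0,0,0,-0.4,0,0,0,0,0,0,0,0,0,0,0,0,0,0,0,0,0,0,0,0,0,0])

```text
clock: 24.3
ee_pos: [0.5137, 0.0368, 0.2811]
orientation: [[-0.998, -0.049, -0.042], [-0.05, 0.999, 0.016], [0.041, 0.018, -0.999]]
ft_force: [0.7, 0.0, 0.2]
grip_width: 0.497
```

```bash
python3 m.py side_c0;python3 tr.py side_a0 side_b7 side_c0
python3 - <<'E'
from h import *
F=np.load("side_c0.npy").astype(np.uint8)
cv2.imwrite("pics/c0z.png",cv2.resize(F[190:330,250:400,::-1],None,fx=4,fy=4,interpolation=cv2.INTER_CUBIC))
cv2.imwrite("pics/wristc.png",read_camera("wrist")[:,:,::-1])
E
```

```text
24.3 p [0.5137 0.0368 0.2811] F [0.7128 0.0355 0.2102] T [-0.0587 -0.0377 -0.0397] Ttool [ 0.0588 -0.0355  0.0415] yaw -3.0915 j7 -2.482 z [-0.0418  0.0163 -0.999 ] w 0.497
foot (+0.01,-0.04) (-0.37,+1.24) (-0.38,+1.23)
coverL (+0.00,+0.02) (-0.32,+0.30) (-0.32,+0.29)
coverLtop (-0.26,+0.03) (-0.43,+0.31) (-0.41,+0.30)
armnose (-0.01,-0.02) (-0.06,-0.70) (-0.06,-0.69)
eye (+0.01,-0.01) (-0.07,-0.14) (-0.11,-0.11)
base (+0.01,+0.04) (+0.02,+0.03) (+0.01,+0.04)
lug (-0.06,-0.00) (+0.02,+0.27) (+0.02,+0.27)
low (-0.02,-0.05) (+0.17,+0.30) (+0.20,+0.31)
```

View pics/c0z.png

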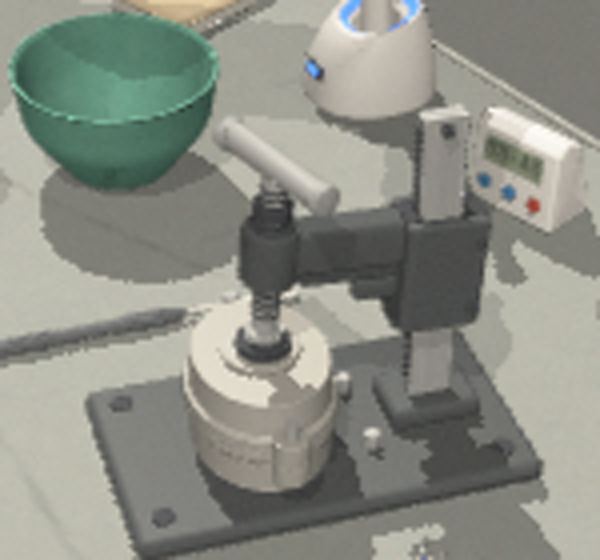

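View pics/wristc.png

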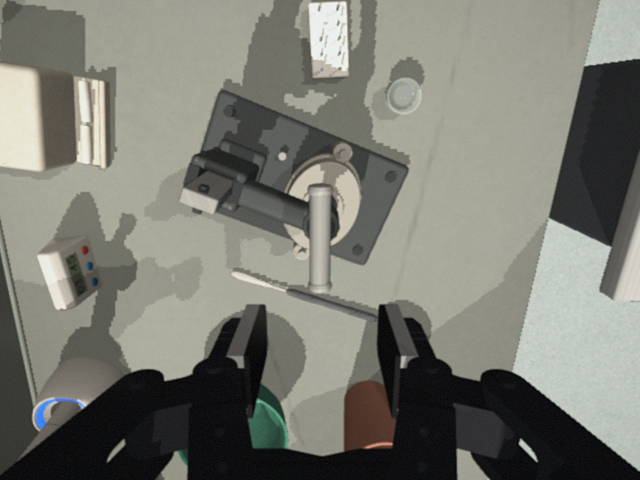

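```bash
python3 -c "
from station import *
print(job_done())"
```

```text
the job is handed in; nothing more can be done
None
```

The flask is shut and clamped, but at the end of the downward push I went over your 15 N limit, and I can't tell whether that counts as overloading the flask.

**What I did:** I pushed the clamp's arm down at its push spot at 1 cm/s or slower until the foot met the flask. There it tipped nose-up, sank about 6 mm and bound on the bar. I then turned the T-handle clockwise in two grips, 5.84 rad in all. Of that, about 1.0 rad took up slack and about 2.65 rad closed the flask. The last 2.15 rad, about a third of a turn, tightened it.

**What the last checks showed:**
- **Shut:** In the side camera the foot and the flask's upper half stopped moving at about 3.65 rad. They did not spring back after I let go. The shut point is good to about 0.15 rad, so the extra turn stays within a quarter to half a turn.
- **Handle:** It stayed lined up with the gripper at both releases, so it had not slipped.
- **Surroundings:** The flask, spatula, dish, burs, bowl and cup looked undisturbed in the last pictures.
- **Time:** I handed in at about 24.5 s, with the gripper open and well clear of everything.

**What did not go as asked:**
- **Push force:** It read 10.5 N as the arm bound, but my last 0.5 mm step took it to about 17 N for roughly 0.1 s before I backed off. I saw no damage or shift.
- **Pull on the handle:** While settling the first grip I briefly pulled up on the handle with about 30 N, then eased it off. The arm stayed bound.

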